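Snug the captive adjustable wrench on the valve nut and nip the nut home

ROBOT

A 7-joint arm with a two-finger parallel gripper is mounted at the origin on the work surface. World frame = base frame: x ahead of the robot, y to its left, z up, the work surface at z = 0. Lengths are in m, angles in degrees, forces in N, time in s.
With the tool pointing down it reaches from about 0.425 to 1.025 m from the base axis. Payload 9.4 kg.
Tool frame: the origin (TCP) lies midway between the tips of the shut fingers; the grasp point (between the pads) lies arm.hold_point_z behind it (arm.hold_point_z is the distance from the TCP to the grasp point, in m); z points along the fingers, y is the line along which they close (so a half turn about z gives the same grasp; the last joint's range is limited). The gripper opens to 85 mm and grips with 20 to 120 N. Pads are 22 mm wide; open, the fingers measure 114 mm over their backs; the gripper's body (76 mm by 85 mm) begins 54 mm behind the grasp point. The pads swing forward as they close: fully open they stand 13 mm farther back than shut.
Start: joints at [64.704, 34.337, -0.143, 91.639, 0.103, 54.024, -4.572], TCP at [0.259, -0.677, 0.231] pointing down, gripper open.
Joint ranges: [-147.43, 147.43], [-19.82, 112.94], [-74.19, 73.91], [6.32, 146.72], [-59.91, 239.91], [6.04, 106.73], [-150.56, 150.56]. Speed limits (degrees/s): [127.2, 127.2, 172.46, 172.46, 180, 180, 180].

INTERFACE

Orientations are given as [roll, pitch, yaw] about the fixed x, y, z axes, in that order (R = Rz(yaw) Ry(pitch) Rx(roll)).
In Python, from cell import arm gives the robot as it stands. The module is installed in compiled form; this text tells all that it offers.
- The arm moves only by the tool play_rows, never from a script. Its arguments are lists of equal length, an entry for each row: "gripper": the closure, from 0 (fully open) to 1 (shut); "dp": the shift along the tool's x, y, z in m, a list of three; "dr": the turn, a rotation vector about the tool's x, y, z in degrees, a list of three. In form: {"gripper": [gripper, ...], "dp": [[dx, dy, dz], ...], "dr": [[wx, wy, wz], ...]}. A call has 1 to 20 rows; each row is the pose to reach, as a shift and turn from the pose commanded when the call began, along the tool's axes at that moment; what a row does not reach only later rows make up. A row lasts 1/12 s, in which the tool goes at most 41.7 mm and 7.16 degrees, less where a joint would pass 70% of its speed; a pose out of reach is approached as far as the arm can. A call with a gripper value outside its range is refused whole. The fingers move at their own pace and stop on an object; "grip_force" is the grip in N (left out, the last holds). Time passes only in rows, so rows that repeat a pose let the fingers close. It gives the time, the measured TCP pose, the force, the opening and the grip force at its end, in the units of the state.
- arm.get_state(): the state, without advancing time (a new reading comes with each control period).
- arm.get_image(name): name is "side" or "top" or "wrist"; returns (picture, depth): 400x640x3 uint8, red, green, blue; 400x640 float32, m along the optical axis (not along the pixel's ray), 0 where there is no reading.
- arm.camera_params(name): a dict with "fx", "fy", "cx", "cy" (pixels), "R" (3x3) and "t" (3): a world point X has camera coordinates R X + t; the wrist camera has in their place "mount" (4x4, takes a point from camera to tool coordinates, whose origin is the TCP and whose axes are the flange's). Camera axes: x right, y down, z forward; pixel columns grow to the right and rows downward; lengths in m; the calibration is good to about 2 mm. The wrist camera is an equidistant fisheye: a pixel r from the principal point sees the ray r / f radians off the axis. A picture is of the moment at which its call begins: read the wrist's pose just before it. camera_params takes no time and is no camera call.
- arm.hand_in(): hands the job in; it is judged then, once.
The state is a dict: "clock": time; "q": joint angles; "dq": joint speeds; "effort": joint torques, N m; "tcp_pos": TCP position; "tcp_rot": TCP orientation; "wrist_force": force on the tool from outside, world axes, zero at the start; "wrist_torque": the same for the moment, N m; "finger_gap": finger opening in m; "finger_force": force on a finger pad.
Only numpy, scipy, OpenCV 4.12 (cv2) and the standard library are available. Lean on these libraries where they do the work, as an engineer would, in place of code of your own. Each camera call takes 0.05 s, during which the arm holds its last target. There are 200 camera calls.

TASK

Roll the knurled wheel of the adjustable wrench until its movable jaw is clamped snugly on the hex nut and stays clamped when you let go of the wheel. Only then swing the wrench handle clockwise (seen from above) to turn the nut until it comes up against its stop, and leave the wrench there, still snug on the nut. Work gently, with light finger force on wheel and handle, and leave the other things on the bench where they are.

Things in the scene. Friction and masses are not known exactly. Their poses are not given: they have to be found in the camera images.
- fixture: Dark aluminium service fixture fixed to the worktop: plate 170 x 150 x 12 mm carrying a steel valve body. Origin on the worktop, on the vertical axis of the nut; z up. The wrench handle points along the fixture's +y within 5 degrees at the start. The nut's top is 80 mm above the worktop; a 25 mm round spigot on it ends 84.5 mm above the worktop.
- hex: Brass hex nut, 30 mm across flats, 18 mm tall, between the wrench jaws; origin at its centre, 71 mm above the worktop. It resists turning with about 0.2 N m.
- nut (a joint): Turn of the nut, rad, positive clockwise from above. It starts between -0.05 and 0.05 and meets a solid stop at 0.60.
- wrench: Steel adjustable wrench, 240 mm long, level around the nut; head 14 mm thick. Origin near the nut axis at mid thickness, 71 mm above the worktop; +y along the handle to its end 227 mm away, z up, movable jaw on the +x side. Captive on a pivot collar under the nut: it swings about the nut axis, shifts up to 5 mm either way in x so that both jaws find the flats, and cannot be lifted.
- swing (a joint): Swing of the wrench about the nut axis, rad, positive clockwise from above, 0 when the handle lies along the fixture's +y; range -0.3 to 1.3. With the jaw open as at the start, the wrench turns idly round the nut; when the jaw is snug it takes the nut along.
- jaw (a point): Point on the wrench head, mid thickness, 18 mm from the nut axis on the +x side: about where the movable jaw's face starts. The jaw (steel block 14 x 34 x 14 mm) closes from here along the wrench's -x, 1.0 mm per radian of the wheel. At the start there are 5.0 to 6.6 mm of total play between the two jaws and the nut. It is not meant to be overloaded.
- wheel (a point): Point on the wrench head's upper face, 78 mm above the worktop, 56 mm from the nut axis along the handle, over the middle of the knurled wheel (worm): a steel cylinder 32 mm in diameter, 20 mm long, its axis level and across the handle, in a window of the head. Its top stands 5 to 13 mm proud of this face; how much is not known and must be found by touch.
- rub (a point): Point 16 mm from wheel towards the nut, same height. Rubbing the wheel's top this way (wrench -y) closes the jaw; 22 mm of rub is 1.4 rad. Wheel and jaw are sprung, sinking 1 mm per 6.5 N (5 mm at most). A press of 6 to 8 N rolls it, a much lighter one slips, over 15 N may harm it. It is self-locking. Once the jaw is snug the rub force rises and the finger slips.
- handle (a point): Point at the middle of the handle, 150 mm from the nut axis, 71 mm above the worktop; handle 22 mm wide, 10 mm thick, 50 mm or more free below. A good place to push: about 2 N turns the nut. With the nut on its stop, more than about 8 N here can force the jaw open and let the wrench slip round the nut.
- adapter: Stainless torque adapter, a 22 mm round with a square stub on top, 32 mm tall, standing on the fixture plate; origin under its centre. Leave alone.
- clamp: White nylon mouthpiece clamp, a U of 36 x 28 mm, 14 mm tall, lying on the fixture plate; origin under its centre. Leave alone.
- stage_a: Regulator second stage, 71 mm tall, standing in the slotted stand (270 x 120 mm, 62 mm tall); origin under its centre. Leave alone.
- stage_b: Regulator second stage, 71 mm tall, standing in the slotted stand (270 x 120 mm, 62 mm tall); origin under its centre. Leave alone.
- stage_c: Regulator second stage, 71 mm tall, standing in the slotted stand (270 x 120 mm, 62 mm tall); origin under its centre. Leave alone.
- driver: Screwdriver, 170 mm long, lying on the worktop. Leave alone.
- jar: White jar, 52 mm in diameter, 55 mm tall; origin under its centre. Leave alone.
- collar: Small brass ring, 40 mm across, 12 mm tall. Leave alone.

How it is judged:
By the outcome, as a careful person would: the job done as asked, in the order asked, and still so for the second after the job is handed in, with the robot touching nothing.
It also fails if it takes over 72 s, if anything falls off the work surface, if the arm or the gripper's body presses on something with over 40 N, if the wrist force passes 120 N, or if a joint passes its speed limit or range.

## Working session

There is one attempt and no reset: what is moved stays moved. The work goes in short steps, Python scripts to look and compute and a tool call to move; the robot and the scene stay as the last step left them, time stands still between calls to the robot, and variables do not carry over. Pictures are saved under pics/ and viewed, at most 13 in all, crops included, and the job is handed in when it is done.

Besides the shell and the picture viewer there is one more tool, called after "Call:" by a JSON object that holds its "name" and its "arguments", one argument or row to a line. play_rows: Moves the arm, as the interface text tells. Its arguments: {"type":"object","properties":{"gripper":{"type":"array"},"dp":{"type":"array"},"dr":{"type":"array"},"grip_force":{"type":"number"}},"required":["gripper","dp","dr"]}

```bash
mkdir -p pics; python3 - <<'E'
from cell import arm
import cv2,numpy as np
s=arm.get_state();print({k:np.round(v,3).tolist() for k,v in s.items()}, arm.hold_point_z)
for n in("top","side"):
    p,d=arm.get_image(n);cv2.imwrite(f"pics/{n}0.png",p[...,::-1]);np.save(f"{n}0.npy",d);np.save(f"{n}0rgb.npy",p)
    print(n,arm.camera_params(n))
print(arm.camera_params("wrist"))
E
```

```text
{'clock': 0.0, 'q': [64.703, 34.386, -0.146, 91.68, 0.101, 54.022, -4.573], 'dq': [-0.035, -0.018, -0.058, -0.047, 0.051, -0.078, -0.06], 'effort': [-0.001, -77.645, 1.565, -25.801, 0.012, 0.009, 0.0], 'tcp_pos': [0.259, -0.677, 0.23], 'tcp_rot': [-179.913, 0.006, 20.905], 'wrist_force': [0.352, -0.663, -0.166], 'wrist_torque': [0.007, 0.027, 0.003], 'finger_force': 0.0, 'finger_gap': 0.086} 0.0187
top {'fx': 476.75750847988985, 'fy': 476.75750847988985, 'cx': 324.06503340926616, 'cy': 194.1121602939021, 'R': array([[-0.02552305, -0.99965723, -0.00583021],
       [-0.98631087,  0.02613185, -0.16281276],
       [ 0.16290931,  0.00159492, -0.98663976]]), 't': array([0.04474856, 0.58816133, 1.1231607 ])}
side {'fx': 399.2563095249991, 'fy': 399.2563095249991, 'cx': 320.41616638766646, 'cy': 202.71612562925787, 'R': array([[-0.96650878, -0.25656645, -0.00586857],
       [-0.16939017,  0.65495289, -0.73643987],
       [ 0.1927894 , -0.71078152, -0.67647755]]), 't': array([0.57516108, 0.15584104, 1.15116811])}
{'fx': 309.70691628693146, 'fy': 309.70691628693146, 'cx': 317.60947969169297, 'cy': 200.48505499458935, 'mount': array([[ 3.35686513e-04, -9.45089145e-01, -3.26812478e-01,
         8.41380677e-02],
       [ 9.99999585e-01,  4.06428432e-05,  9.09620298e-04,
        -4.73059808e-04],
       [-8.46389681e-04, -3.26812648e-01,  9.45088767e-01,
        -1.42501986e-01],
       [ 0.00000000e+00,  0.00000000e+00,  0.00000000e+00,
         1.00000000e+00]])}
```

View pics/top0.png

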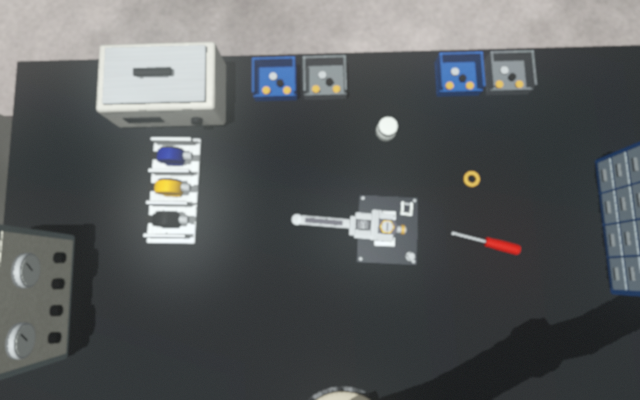

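View pics/side0.png

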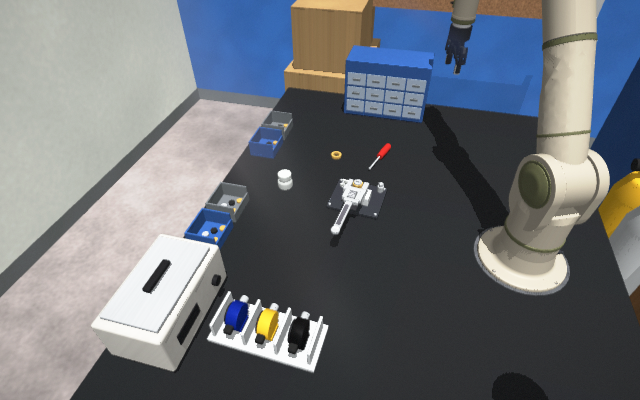

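The top view shows the wrench with its handle end at about (296,220), wheel near (363,225) and nut near (387,228). The handle points along world +y. The side view agrees, with the wrench head at about (352,190). Next I'll cast rays from a crop.

```bash
cat >h.py <<'E'
import numpy as np
from cell import arm
def ray(n,u,v,z):
    c=arm.camera_params(n);R,t=c["R"],c["t"]
    d=R.T@np.array([(u-c["cx"])/c["fx"],(v-c["cy"])/c["fy"],1]);o=-R.T@t
    return o+d*(z-o[2])/d[2]
def back(n,u,v,dep):
    c=arm.camera_params(n)
    return c["R"].T@(np.array([(u-c["cx"])/c["fx"],(v-c["cy"])/c["fy"],1])*dep-c["t"])
E
python3 - <<'E'
from h import *;import cv2
p=np.load("top0rgb.npy");d=np.load("top0.npy")
c=p[180:280,280:440];cv2.imwrite("pics/c0.png",cv2.resize(c[...,::-1],(800,500),interpolation=cv2.INTER_CUBIC))
for n,u,v,z in[("end",296,220,.076),("spig",387,228,.0845),("wheel",362,225,.085)]:
    print(n,ray("top",u,v,z).round(4),back("top",u,v,d[v,u]).round(4))
m=(p.min(2)>130)[:, :]
us=range(302,348,3);c=[]
for u in us:
    v=np.flatnonzero(m[205:240,u])+205;  c.append(ray("top",u,(v.min()+v.max())/2,.076))
c=np.array(c);k=np.polyfit(c[:,1],c[:,0],1);print(k,np.degrees(np.arctan(k[0])))
for u,v in[(359,195),(361,262),(417,198),(416,265)]:print(ray("top",u,v,.012).round(4))
E
```

```text
end [0.524  0.0977 0.076 ] [0.5242 0.0978 0.0738]
spig [ 0.4985 -0.1165  0.0845] [ 0.4982 -0.116   0.0878]
wheel [ 0.5071 -0.058   0.085 ] [ 0.5071 -0.058   0.0847]
[0.11475555 0.51537855] 6.546372807130746
[ 0.5905 -0.0589  0.012 ]
[ 0.4225 -0.0575  0.012 ]
[ 0.5789 -0.2051  0.012 ]
[ 0.4116 -0.1931  0.012 ]
```

View pics/c0.png

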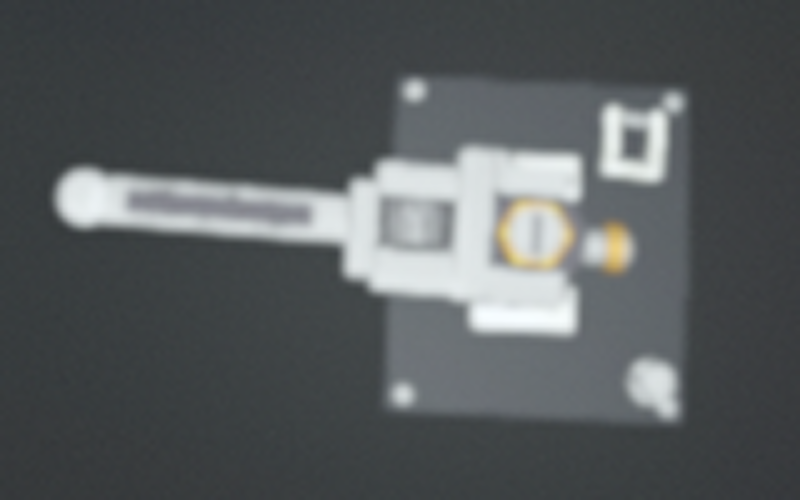

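The crop puts the nut at (387.2,226.6) and the wheel at (363.4,224.4) in the top image, with the handle at about 6.5° from world +y. I'll move above the wheel, with tool x along the handle and fingers shut.

Call:
{"name": "play_rows", "arguments": {
  "gripper": [1,1,1,1,1,1,1,1,1,1,1,1,1,1,1,1,1,1,1,1],
  "dp": [
    [0.01,-0.01,0],
    [0.035,-0.035,0.003],
    [0.06,-0.065,0.008],
    [0.085,-0.092,0.011],
    [0.11,-0.119,0.015],
    [0.135,-0.146,0.018],
    [0.16,-0.173,0.021],
    [0.186,-0.2,0.025],
    [0.211,-0.227,0.028],
    [0.237,-0.255,0.031],
    [0.262,-0.282,0.035],
    [0.288,-0.31,0.038],
    [0.313,-0.337,0.041],
    [0.338,-0.364,0.045],
    [0.364,-0.392,0.048],
    [0.389,-0.419,0.052],
    [0.412,-0.444,0.055],
    [0.432,-0.465,0.057],
    [0.446,-0.48,0.059],
    [0.453,-0.488,0.06]
  ],
  "dr": [
    [0,0,-1],
    [0,0,-4],
    [0,0,-7],
    [0,0,-11],
    [0,0,-15],
    [0,0,-19],
    [0,0,-22],
    [0,0,-26],
    [0,0,-30],
    [0,0,-34],
    [0,0,-37],
    [0,0,-41],
    [0,0,-45],
    [0,0,-48],
    [0,0,-52],
    [0,0,-56],
    [0,0,-58.5],
    [0,0,-60.5],
    [0,0,-62],
    [0,0,-62.6]
  ],
  "grip_force": 20
}}

```text
clock: 1.77
tcp_pos: [0.5082, -0.056, 0.1711]
tcp_rot: [180.0, -0.1, 83.8]
wrist_force: [0.5, 0.3, 1.1]
finger_gap: 0.0003
finger_force: 0.0
```

```bash
python3 - <<'E'
from h import *;import cv2
s=arm.get_state();print({k:np.round(v,4).tolist() for k,v in s.items() if k in("clock","tcp_pos","tcp_rot","wrist_force","finger_gap","q")})
p,d=arm.get_image("wrist");cv2.imwrite("pics/w1.png",p[...,::-1]);np.save("w1.npy",p);np.save("w1d.npy",d)
np.save("w1pose.npy",np.r_[s["tcp_pos"],s["tcp_rot"]])
E
```

```text
{'clock': 1.7667, 'q': [13.5215, 25.6771, -18.5155, 121.9703, 14.005, 34.2976, -21.0643], 'tcp_pos': [0.5082, -0.056, 0.1711], 'tcp_rot': [179.9876, -0.0742, 83.8489], 'wrist_force': [0.5217, 0.3226, 1.0563], 'finger_gap': 0.0003}
```

View pics/w1.png

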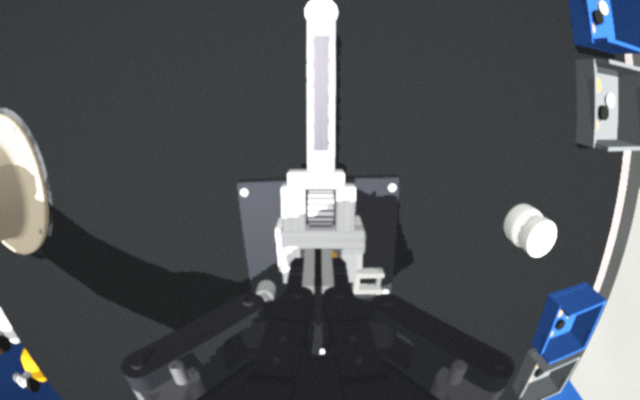

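The wrist view shows the handle running straight up from the head to its end at (321,12). The wheel is at about (321,208), and the fingers begin at about row 250. Next I'll cast rays for these.

```bash
cat >>h.py <<'E'
from scipy.spatial.transform import Rotation as Ro
def wray(u,v,z,pose):
    c=arm.camera_params("wrist");M=c["mount"];a=np.array([(u-c["cx"])/c["fx"],(v-c["cy"])/c["fy"]]);th=np.hypot(*a)
    d=np.r_[a/max(th,1e-9)*np.sin(th),np.cos(th)]
    R=Ro.from_euler("xyz",pose[3:],degrees=True).as_matrix()
    D=R@M[:3,:3]@d;o=R@M[:3,3]+pose[:3];return o+D*(z-o[2])/D[2]
E
python3 - <<'E'
from h import *
p=np.load("w1.npy").astype(int);pose=np.load("w1pose.npy")
g=p.min(2);P=[]
for v in range(30,165,6):
    r=np.flatnonzero(g[v,290:350]>120)+290;
    P.append(wray((r.min()+r.max())/2,v,.076,pose)); 
P=np.array(P);k=np.polyfit(P[:,1],P[:,0],1);print("handle",k,np.degrees(np.arctan(k[0])),np.abs(np.polyval(k,P[:,1])-P[:,0]).max())
# wheel window in row/col: brightness profile
print(g[175:250,321]);print(g[208,295:350])
for n,u,v,z in[("end",321,12,.076),("whl",321,208,.085),("whlfaceTop",321,188,.078),("whlfaceBot",321,228,.078)]:
    w=wray(u,v,z,pose);print(n,w.round(4))
d=np.load("w1d.npy");print(d[180:236:4,321].round(4))
E
```

```text
handle [0.10883948 0.51623817] 6.211592466192582 0.0002624256057346397
[255 255 255 255 255 255 255 255 255 255 255 255 255 249 212 207 223 215
 221 245 253 253 246 233 249 254 255 255 253 247 254 255 255 255 237 182
 171 196 209 203 178 138 133 167 182 161 130 132 149 139 117 119 136 156
 168 182 197 207 210 211 215 212 210 205 209 205 206 209 210 212 208 207
 192 162 124]
[255 255 255 255 255 255 255 255 255 253 227 169 231 255 255 255 255 255
 255 255 255 255 255 255 255 255 255 255 255 254 254 251 236 221 215 214
 212 201 173 136 133 162 189 202 205 208 210 207 209 209 209 212 213 214
 211]
end [0.5267 0.0947 0.076 ]
whl [ 0.5106 -0.0571  0.085 ]
whlfaceTop [ 0.5121 -0.0428  0.078 ]
whlfaceBot [ 0.5085 -0.0773  0.078 ]
[0.2444 0.2432 0.2471 0.2473 0.     0.2459 0.2439 0.2446 0.2445 0.246
 0.2468 0.2528 0.2638 0.2581]
```

```bash
python3 - <<'E'
from h import *
s=arm.get_state();print(s["clock"],s["tcp_pos"],s["tcp_rot"],s["wrist_force"])
pose=np.load("w1pose.npy");d=np.load("w1d.npy");c=arm.camera_params("wrist");M=c["mount"]
R=Ro.from_euler("xyz",pose[3:],degrees=True).as_matrix()
for v in range(176,236,4):
  o=[]
  for u in (303,316,321,326,):
    a=np.array([(u-c["cx"])/c["fx"],(v-c["cy"])/c["fy"]]);th=np.hypot(*a)
    q=np.r_[a/th*np.tan(th),1]*d[v,u]; o+=list((R@(M[:3,:3]@q+M[:3,3])+pose[:3])[1:].round(4))
  print(v,o)
E
```

```text
1.8167 [ 0.5085028  -0.05552829  0.17111106] [ 1.79977780e+02 -9.92957370e-02  8.38669239e+01] [0.79229854 1.54879201 0.53821158]
176 [np.float64(-0.0316), np.float64(0.0776), np.float64(-0.0325), np.float64(0.0785), np.float64(0.0278), np.float64(0.3138), np.float64(-0.0335), np.float64(0.0777)]
180 [np.float64(-0.0347), np.float64(0.0782), np.float64(-0.0362), np.float64(0.0767), np.float64(-0.0364), np.float64(0.0774), np.float64(-0.0368), np.float64(0.0774)]
184 [np.float64(-0.0379), np.float64(0.0783), np.float64(-0.0389), np.float64(0.0787), np.float64(-0.039), np.float64(0.0796), np.float64(-0.0399), np.float64(0.0781)]
188 [np.float64(-0.0411), np.float64(0.0784), np.float64(-0.0424), np.float64(0.0779), np.float64(-0.0431), np.float64(0.0769), np.float64(-0.0432), np.float64(0.0781)]
192 [np.float64(-0.045), np.float64(0.0768), np.float64(-0.0463), np.float64(0.076), np.float64(-0.0462), np.float64(0.0777), np.float64(-0.0472), np.float64(0.076)]
196 [np.float64(-0.0482), np.float64(0.077), np.float64(-0.0482), np.float64(0.0807), np.float64(0.0278), np.float64(0.3138), np.f
[... 846 characters left out ...]
4(-0.0643), np.float64(0.085)]
220 [np.float64(-0.0689), np.float64(0.0772), np.float64(-0.0667), np.float64(0.0854), np.float64(-0.067), np.float64(0.0855), np.float64(-0.0678), np.float64(0.0847)]
224 [np.float64(-0.0721), np.float64(0.0781), np.float64(-0.0718), np.float64(0.0815), np.float64(-0.0724), np.float64(0.081), np.float64(-0.0723), np.float64(0.0824)]
228 [np.float64(-0.0761), np.float64(0.0773), np.float64(-0.0793), np.float64(0.0726), np.float64(-0.08), np.float64(0.072), np.float64(-0.0805), np.float64(0.072)]
232 [np.float64(-0.0792), np.float64(0.0785), np.float64(-0.0809), np.float64(0.0773), np.float64(-0.0809), np.float64(0.0783), np.float64(-0.0816), np.float64(0.0778)]
```

Call:
{"name": "play_rows", "arguments": {
  "gripper": [1,1,1,1,1,1,1,1,1],
  "dp": [
    [0.008,0.0015,0.015],
    [0.008,0.0015,0.035],
    [0.008,0.0015,0.055],
    [0.008,0.0015,0.068],
    [0.008,0.0015,0.076],
    [0.008,0.0015,0.079],
    [0.008,0.0015,0.079],
    [0.008,0.0015,0.079],
    [0.008,0.0015,0.079]
  ],
  "dr": [
    [0,0,0],
    [0,0,0],
    [0,0,0],
    [0,0,0],
    [0,0,0],
    [0,0,0],
    [0,0,0],
    [0,0,0],
    [0,0,0]
  ]
}}

```text
clock: 2.57
tcp_pos: [0.5105, -0.0523, 0.093]
tcp_rot: [179.9, 0.0, 83.5]
wrist_force: [-0.4, 0.2, 0.4]
finger_gap: -0.0002
finger_force: 0.0
```

Call:
{"name": "play_rows", "arguments": {
  "gripper": [1,1,1,1,1,1],
  "dp": [
    [0,0,0.003],
    [0,0,0.0055],
    [0,0,0.0055],
    [0,0,0.0055],
    [0,0,0.0055],
    [0,0,0.0055]
  ],
  "dr": [
    [0,0,0],
    [0,0,0],
    [0,0,0],
    [0,0,0],
    [0,0,0],
    [0,0,0]
  ]
}}

```text
clock: 3.07
tcp_pos: [0.5102, -0.052, 0.0868]
tcp_rot: [180.0, -0.0, 83.5]
wrist_force: [1.0, 0.0, -0.2]
finger_gap: -0.0001
finger_force: 0.0
```

Call:
{"name": "play_rows", "arguments": {
  "gripper": [1,1,1,1],
  "dp": [
    [0,0,0.001],
    [0,0,0.001],
    [0,0,0.001],
    [0,0,0.001]
  ],
  "dr": [
    [0,0,0],
    [0,0,0],
    [0,0,0],
    [0,0,0]
  ]
}}

```text
clock: 3.4
tcp_pos: [0.5101, -0.052, 0.0857]
tcp_rot: [-180.0, 0.0, 83.5]
wrist_force: [-0.7, -0.4, 0.2]
finger_gap: 0.0003
finger_force: 0.0
```

Call:
{"name": "play_rows", "arguments": {
  "gripper": [1,1,1,1],
  "dp": [
    [0,0,0.001],
    [0,0,0.001],
    [0,0,0.001],
    [0,0,0.001]
  ],
  "dr": [
    [0,0,0],
    [0,0,0],
    [0,0,0],
    [0,0,0]
  ]
}}

```text
clock: 3.73
tcp_pos: [0.5102, -0.052, 0.0848]
tcp_rot: [180.0, 0.0, 83.5]
wrist_force: [0.3, 0.4, 2.0]
finger_gap: 0.0002
finger_force: 0.7
```

Call:
{"name": "play_rows", "arguments": {
  "gripper": [1,1,1,1],
  "dp": [
    [0,0,0.0005],
    [0,0,0.0007],
    [0,0,0.0007],
    [0,0,0.0007]
  ],
  "dr": [
    [0,0,0],
    [0,0,0],
    [0,0,0],
    [0,0,0]
  ]
}}

```text
clock: 4.07
tcp_pos: [0.5102, -0.052, 0.0842]
tcp_rot: [180.0, -0.0, 83.5]
wrist_force: [-1.4, 0.6, 4.8]
finger_gap: -0.0002
finger_force: 2.0
```

Call:
{"name": "play_rows", "arguments": {
  "gripper": [1,1,1,1],
  "dp": [
    [0,0,0.0003],
    [0,0,0.0004],
    [0,0,0.0004],
    [0,0,0.0004]
  ],
  "dr": [
    [0,0,0],
    [0,0,0],
    [0,0,0],
    [0,0,0]
  ]
}}

```text
clock: 4.4
tcp_pos: [0.5102, -0.052, 0.0838]
tcp_rot: [180.0, -0.0, 83.5]
wrist_force: [0.0, 0.4, 5.8]
finger_gap: -0.0002
finger_force: 2.8
```

Call:
{"name": "play_rows", "arguments": {
  "gripper": [1,1,1,1,1,1],
  "dp": [
    [-0.0015,0,0],
    [-0.0035,0,0],
    [-0.0055,0,0],
    [-0.0075,0,0],
    [-0.0095,0,0],
    [-0.01,0,0]
  ],
  "dr": [
    [0,0,0],
    [0,0,0],
    [0,0,0],
    [0,0,0],
    [0,0,0],
    [0,0,0]
  ]
}}

```text
clock: 4.9
tcp_pos: [0.5093, -0.0612, 0.0839]
tcp_rot: [180.0, -0.1, 83.6]
wrist_force: [-0.4, 4.6, 6.9]
finger_gap: -0.0001
finger_force: 3.3
```

Call:
{"name": "play_rows", "arguments": {
  "gripper": [1,1,1,1,1,1],
  "dp": [
    [-0.0015,0,0],
    [-0.0035,0,0],
    [-0.0055,0,0],
    [-0.0075,0,0],
    [-0.0095,0,0],
    [-0.01,0,0]
  ],
  "dr": [
    [0,0,0],
    [0,0,0],
    [0,0,0],
    [0,0,0],
    [0,0,0],
    [0,0,0]
  ]
}}

```text
clock: 5.4
tcp_pos: [0.5082, -0.0712, 0.0839]
tcp_rot: [180.0, -0.1, 83.5]
wrist_force: [0.3, 3.8, 6.1]
finger_gap: 0.0
finger_force: 2.8
```

Call:
{"name": "play_rows", "arguments": {
  "gripper": [1,1,1,1,1,1,1,1,1,1,1,1,1,1,1,1,1,1,1,1],
  "dp": [
    [0,0,-0.004],
    [0.006,0,-0.005],
    [0.013,0,-0.005],
    [0.019,0,-0.005],
    [0.02,0,-0.005],
    [0.02,0,-0.003],
    [0.02,0,-0.001],
    [0.02,0,0.0001],
    [0.02,0,0.0001],
    [0.019,0,0.0001],
    [0.017,0,0.0001],
    [0.015,0,0.0001],
    [0.013,0,0.0001],
    [0.011,0,0.0001],
    [0.009,0,0.0001],
    [0.007,0,0.0001],
    [0.005,0,0.0001],
    [0.003,0,0.0001],
    [0.001,0,0.0001],
    [0,0,0.0001]
  ],
  "dr": [
    [0,0,0],
    [0,0,0],
    [0,0,0],
    [0,0,0],
    [0,0,0],
    [0,0,0],
    [0,0,0],
    [0,0,0],
    [0,0,0],
    [0,0,0],
    [0,0,0],
    [0,0,0],
    [0,0,0],
    [0,0,0],
    [0,0,0],
    [0,0,0],
    [0,0,0],
    [0,0,0],
    [0,0,0],
    [0,0,0]
  ]
}}

```text
clock: 7.07
tcp_pos: [0.5084, -0.0715, 0.0838]
tcp_rot: [179.9, -0.0, 83.5]
wrist_force: [-0.0, 3.1, 6.5]
finger_gap: 0.0003
finger_force: 2.8
```

Call:
{"name": "play_rows", "arguments": {
  "gripper": [1,1,1,1,1,1,1,1,1,1,1,1,1,1,1,1,1,1,1,1],
  "dp": [
    [0,0,-0.004],
    [0.006,0,-0.005],
    [0.013,0,-0.005],
    [0.019,0,-0.005],
    [0.02,0,-0.005],
    [0.02,0,-0.003],
    [0.02,0,-0.001],
    [0.02,0,0],
    [0.02,0,0],
    [0.019,0,0],
    [0.017,0,0],
    [0.015,0,0],
    [0.013,0,0],
    [0.011,0,0],
    [0.009,0,0],
    [0.007,0,0],
    [0.005,0,0],
    [0.003,0,0],
    [0.001,0,0],
    [0,0,0]
  ],
  "dr": [
    [0,0,0],
    [0,0,0],
    [0,0,0],
    [0,0,0],
    [0,0,0],
    [0,0,0],
    [0,0,0],
    [0,0,0],
    [0,0,0],
    [0,0,0],
    [0,0,0],
    [0,0,0],
    [0,0,0],
    [0,0,0],
    [0,0,0],
    [0,0,0],
    [0,0,0],
    [0,0,0],
    [0,0,0],
    [0,0,0]
  ]
}}

```text
clock: 8.73
tcp_pos: [0.5083, -0.0715, 0.0838]
tcp_rot: [179.9, -0.0, 83.5]
wrist_force: [-0.3, 3.0, 5.6]
finger_gap: 0.0001
finger_force: 2.8
```

Call:
{"name": "play_rows", "arguments": {
  "gripper": [1,1,1,1,1],
  "dp": [
    [0,0,-0.004],
    [0.007,0,-0.015],
    [0.014,0,-0.035],
    [0.02,0,-0.05],
    [0.02,0,-0.05]
  ],
  "dr": [
    [0,0,0],
    [0,0,0],
    [0,0,0],
    [0,0,0],
    [0,0,0]
  ]
}}

```text
clock: 9.15
tcp_pos: [0.5113, -0.0512, 0.1359]
tcp_rot: [179.8, -0.0, 83.5]
wrist_force: [0.7, -0.1, -0.7]
finger_gap: 0.0001
finger_force: 0.0
```

```bash
python3 - <<'E'
from h import *;import cv2
s=arm.get_state();print(s["clock"],s["tcp_pos"],s["wrist_force"])
p,d=arm.get_image("wrist")
a=np.load("w1.npy")[150:280,240:400];b=p[120:280,240:400]
cv2.imwrite("pics/w2.png",cv2.resize(np.hstack([cv2.copyMakeBorder(a,30,0,0,0,0),b])[...,::-1],(800,400),interpolation=cv2.INTER_CUBIC))
E
```

```text
9.15 [ 0.51127841 -0.05122362  0.13586907] [ 0.73391411 -0.07643049 -0.66815653]
```

View pics/w2.png

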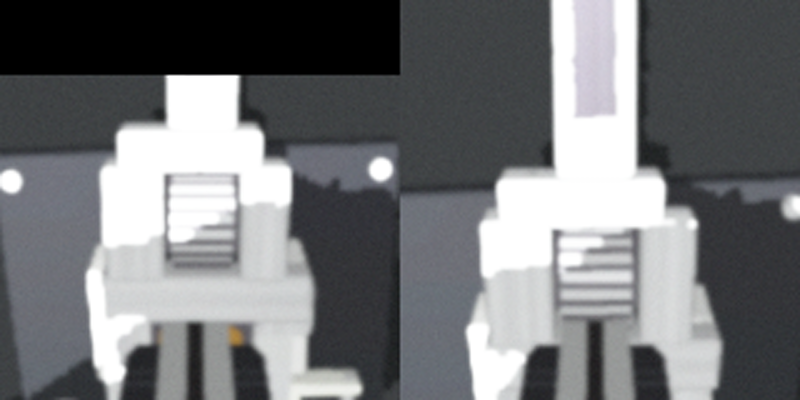

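The two wrist views show the wheel intact (right panel about (597,270)). The jaw faces are hidden by the fingers, so I'll keep stroking and watch the rub force.

Call:
{"name": "play_rows", "arguments": {
  "gripper": [1,1,1,1,1,1,1,1,1,1,1,1],
  "dp": [
    [0,0,0.025],
    [0,0,0.043],
    [0,0,0.047],
    [0,0,0.049],
    [0,0,0.0501],
    [0,0,0.0501],
    [-0.001,0,0.0501],
    [-0.003,0,0.0501],
    [-0.005,0,0.0501],
    [-0.007,0,0.0501],
    [-0.009,0,0.0501],
    [-0.011,0,0.0501]
  ],
  "dr": [
    [0,0,0],
    [0,0,0],
    [0,0,0],
    [0,0,0],
    [0,0,0],
    [0,0,0],
    [0,0,0],
    [0,0,0],
    [0,0,0],
    [0,0,0],
    [0,0,0],
    [0,0,0]
  ]
}}

```text
clock: 10.2
tcp_pos: [0.5093, -0.0622, 0.0842]
tcp_rot: [179.9, -0.1, 83.5]
wrist_force: [-0.3, 5.1, 4.8]
finger_gap: -0.0001
finger_force: 2.6
```

Call:
{"name": "play_rows", "arguments": {
  "gripper": [1,1,1,1,1],
  "dp": [
    [-0.002,0,0],
    [-0.004,0,0],
    [-0.006,0,0],
    [-0.008,0,0],
    [-0.009,0,0]
  ],
  "dr": [
    [0,0,0],
    [0,0,0],
    [0,0,0],
    [0,0,0],
    [0,0,0]
  ]
}}

```text
clock: 10.62
tcp_pos: [0.5083, -0.0715, 0.0841]
tcp_rot: [179.9, -0.0, 83.5]
wrist_force: [-1.2, 3.6, 5.1]
finger_gap: 0.0002
finger_force: 2.1
```

Call:
{"name": "play_rows", "arguments": {
  "gripper": [1,1,1,1,1,1,1,1,1,1,1,1,1,1,1],
  "dp": [
    [0,0,-0.004],
    [0.006,0,-0.005],
    [0.013,0,-0.005],
    [0.019,0,-0.005],
    [0.02,0,-0.005],
    [0.02,0,-0.003],
    [0.02,0,-0.001],
    [0.02,0,0],
    [0.02,0,0],
    [0.019,0,0],
    [0.017,0,0],
    [0.015,0,0],
    [0.013,0,0],
    [0.011,0,0],
    [0.009,0,0]
  ],
  "dr": [
    [0,0,0],
    [0,0,0],
    [0,0,0],
    [0,0,0],
    [0,0,0],
    [0,0,0],
    [0,0,0],
    [0,0,0],
    [0,0,0],
    [0,0,0],
    [0,0,0],
    [0,0,0],
    [0,0,0],
    [0,0,0],
    [0,0,0]
  ]
}}

```text
clock: 11.87
tcp_pos: [0.5094, -0.0622, 0.0838]
tcp_rot: [179.9, -0.1, 83.5]
wrist_force: [0.0, 4.4, 7.8]
finger_gap: -0.0
finger_force: 3.6
```

Call:
{"name": "play_rows", "arguments": {
  "gripper": [1,1,1,1,1],
  "dp": [
    [-0.002,0,0],
    [-0.004,0,0],
    [-0.006,0,0],
    [-0.008,0,0],
    [-0.009,0,0]
  ],
  "dr": [
    [0,0,0],
    [0,0,0],
    [0,0,0],
    [0,0,0],
    [0,0,0]
  ]
}}

```text
clock: 12.28
tcp_pos: [0.5083, -0.0715, 0.0837]
tcp_rot: [179.9, -0.0, 83.5]
wrist_force: [-0.6, 3.2, 5.7]
finger_gap: 0.0002
finger_force: 3.0
```

Call:
{"name": "play_rows", "arguments": {
  "gripper": [1,1,1,1,1,1,1],
  "dp": [
    [0,0,-0.01],
    [-0.01,0,-0.035],
    [-0.03,0,-0.05],
    [-0.05,0,-0.05],
    [-0.065,0,-0.05],
    [-0.065,0,-0.05],
    [-0.065,0,-0.05]
  ],
  "dr": [
    [0,0,0],
    [0,0,0],
    [0,0,0],
    [0,0,0],
    [0,0,0],
    [0,0,0],
    [0,0,0]
  ]
}}

```text
clock: 12.87
tcp_pos: [0.5001, -0.1374, 0.1337]
tcp_rot: [-180.0, 0.0, 83.4]
wrist_force: [0.9, -0.6, 0.3]
finger_gap: 0.0002
finger_force: 0.0
```

```bash
python3 - <<'E'
from h import *;import cv2
s=arm.get_state();print(s["clock"],s["tcp_pos"],s["wrist_force"])
p,d=arm.get_image("wrist");np.save("w3.npy",p);np.save("w3pose.npy",np.r_[s["tcp_pos"],s["tcp_rot"]])
cv2.imwrite("pics/w3.png",cv2.resize(p[100:260,220:420][...,::-1],(750,600),interpolation=cv2.INTER_CUBIC))
E
```

```text
12.8667 [ 0.50005725 -0.13743025  0.13374123] [ 0.89194577 -0.57444694  0.33296063]
```

View pics/w3.png

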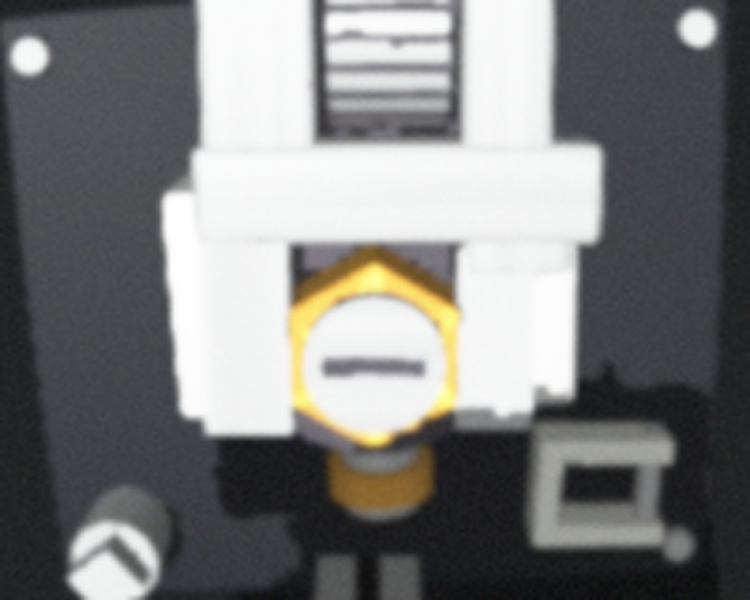

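The close view shows the nut centred at about (376,366) in the crop. Its flats at about 293 and 458 meet both jaw edges with no visible gap. I'll make firming strokes and sample the force.

Call:
{"name": "play_rows", "arguments": {
  "gripper": [1,1,1,1,1,1,1,1,1,1,1,1,1,1,1,1],
  "dp": [
    [0.02,0,0],
    [0.05,0,0],
    [0.075,0,0],
    [0.085,0,0.02],
    [0.085,0,0.038],
    [0.085,0,0.046],
    [0.085,0,0.0485],
    [0.085,0,0.0502],
    [0.085,0,0.0502],
    [0.085,0,0.0502],
    [0.083,0,0.0502],
    [0.081,0,0.0502],
    [0.079,0,0.0502],
    [0.077,0,0.0502],
    [0.075,0,0.0502],
    [0.074,0,0.0502]
  ],
  "dr": [
    [0,0,0],
    [0,0,0],
    [0,0,0],
    [0,0,0],
    [0,0,0],
    [0,0,0],
    [0,0,0],
    [0,0,0],
    [0,0,0],
    [0,0,0],
    [0,0,0],
    [0,0,0],
    [0,0,0],
    [0,0,0],
    [0,0,0],
    [0,0,0]
  ]
}}

```text
clock: 14.25
tcp_pos: [0.5092, -0.0628, 0.0842]
tcp_rot: [179.9, -0.0, 83.5]
wrist_force: [-1.4, 4.5, 5.5]
finger_gap: -0.0002
finger_force: 2.9
```

Call:
{"name": "play_rows", "arguments": {
  "gripper": [1,1,1,1,1],
  "dp": [
    [-0.002,0,0],
    [-0.004,0,0],
    [-0.006,0,0],
    [-0.008,0,0],
    [-0.009,0,0]
  ],
  "dr": [
    [0,0,0],
    [0,0,0],
    [0,0,0],
    [0,0,0],
    [0,0,0]
  ]
}}

```text
clock: 14.67
tcp_pos: [0.5084, -0.072, 0.0842]
tcp_rot: [179.9, -0.0, 83.5]
wrist_force: [1.3, 2.7, 3.0]
finger_gap: -0.0001
finger_force: 1.6
```

Call:
{"name": "play_rows", "arguments": {
  "gripper": [1,1,1,1,1,1,1,1,1,1,1,1,1,1,1],
  "dp": [
    [0,0,-0.004],
    [0.006,0,-0.005],
    [0.013,0,-0.005],
    [0.019,0,-0.005],
    [0.02,0,-0.005],
    [0.02,0,-0.003],
    [0.02,0,-0.001],
    [0.02,0,0.0001],
    [0.02,0,0.0001],
    [0.019,0,0.0001],
    [0.017,0,0.0001],
    [0.015,0,0.0001],
    [0.013,0,0.0001],
    [0.011,0,0.0001],
    [0.009,0,0.0001]
  ],
  "dr": [
    [0,0,0],
    [0,0,0],
    [0,0,0],
    [0,0,0],
    [0,0,0],
    [0,0,0],
    [0,0,0],
    [0,0,0],
    [0,0,0],
    [0,0,0],
    [0,0,0],
    [0,0,0],
    [0,0,0],
    [0,0,0],
    [0,0,0]
  ]
}}

```text
clock: 15.92
tcp_pos: [0.5093, -0.0617, 0.0837]
tcp_rot: [179.9, -0.1, 83.6]
wrist_force: [-2.1, 6.0, 10.7]
finger_gap: 0.0001
finger_force: 5.8
```

Call:
{"name": "play_rows", "arguments": {
  "gripper": [1,1,1,1,1],
  "dp": [
    [-0.002,0,0],
    [-0.004,0,0],
    [-0.006,0,0],
    [-0.008,0,0],
    [-0.009,0,0]
  ],
  "dr": [
    [0,0,0],
    [0,0,0],
    [0,0,0],
    [0,0,0],
    [0,0,0]
  ]
}}

```text
clock: 16.33
tcp_pos: [0.5085, -0.0707, 0.0837]
tcp_rot: [179.9, -0.1, 83.6]
wrist_force: [-0.3, 5.2, 10.7]
finger_gap: -0.0001
finger_force: 4.9
```

Call:
{"name": "play_rows", "arguments": {
  "gripper": [1,1,1,1,1,1,1,1,1,1,1,1,1,1,1],
  "dp": [
    [0,0,-0.004],
    [0.006,0,-0.005],
    [0.013,0,-0.005],
    [0.019,0,-0.005],
    [0.02,0,-0.005],
    [0.02,0,-0.003],
    [0.02,0,-0.0015],
    [0.02,0,-0.0004],
    [0.02,0,-0.0004],
    [0.019,0,-0.0004],
    [0.017,0,-0.0004],
    [0.015,0,-0.0004],
    [0.013,0,-0.0004],
    [0.011,0,-0.0004],
    [0.009,0,-0.0004]
  ],
  "dr": [
    [0,0,0],
    [0,0,0],
    [0,0,0],
    [0,0,0],
    [0,0,0],
    [0,0,0],
    [0,0,0],
    [0,0,0],
    [0,0,0],
    [0,0,0],
    [0,0,0],
    [0,0,0],
    [0,0,0],
    [0,0,0],
    [0,0,0]
  ]
}}

```text
clock: 17.58
tcp_pos: [0.5093, -0.0613, 0.0839]
tcp_rot: [179.9, -0.1, 83.6]
wrist_force: [-2.0, 7.4, 8.2]
finger_gap: 0.0
finger_force: 4.2
```

Call:
{"name": "play_rows", "arguments": {
  "gripper": [1,1,1,1,1],
  "dp": [
    [-0.002,0,0],
    [-0.004,0,0],
    [-0.006,0,0],
    [-0.008,0,0],
    [-0.009,0,0]
  ],
  "dr": [
    [0,0,0],
    [0,0,0],
    [0,0,0],
    [0,0,0],
    [0,0,0]
  ]
}}

```text
clock: 18.0
tcp_pos: [0.5086, -0.0705, 0.084]
tcp_rot: [179.9, -0.1, 83.6]
wrist_force: [0.6, 6.7, 6.9]
finger_gap: 0.0003
finger_force: 3.4
```

Call:
{"name": "play_rows", "arguments": {
  "gripper": [1,1,1,1,1,1,1],
  "dp": [
    [0,0,-0.01],
    [-0.01,0,-0.035],
    [-0.03,0,-0.05],
    [-0.05,0,-0.05],
    [-0.065,0,-0.05],
    [-0.065,0,-0.05],
    [-0.065,0,-0.05]
  ],
  "dr": [
    [0,0,0],
    [0,0,0],
    [0,0,0],
    [0,0,0],
    [0,0,0],
    [0,0,0],
    [0,0,0]
  ]
}}

```text
clock: 18.58
tcp_pos: [0.5, -0.1375, 0.1338]
tcp_rot: [-180.0, 0.0, 83.4]
wrist_force: [0.9, -0.1, -0.0]
finger_gap: 0.0002
finger_force: 0.0
```

```bash
python3 - <<'E'
from h import *;import cv2
s=arm.get_state();print(s["clock"],s["tcp_pos"],s["tcp_rot"],s["wrist_force"])
p,d=arm.get_image("wrist");np.save("w4.npy",p);np.save("w4pose.npy",np.r_[s["tcp_pos"],s["tcp_rot"]])
a=np.load("w3.npy")[90:230,260:380];b=p[90:230,260:380]
cv2.imwrite("pics/w4.png",cv2.resize(np.hstack([a,b])[...,::-1],(800,466),interpolation=cv2.INTER_CUBIC))
E
```

```text
18.5833 [ 0.5000485  -0.13754889  0.13384476] [-1.79988235e+02  2.33655272e-02  8.33518781e+01] [ 0.90910642 -0.06241519 -0.02461971]
```

View pics/w4.png

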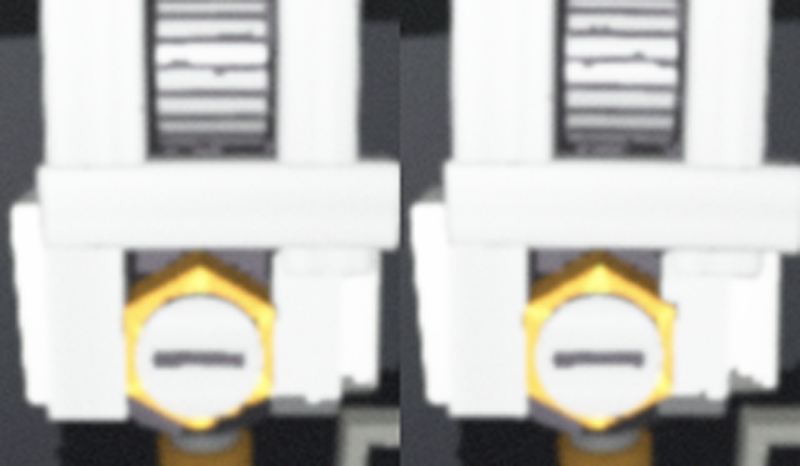

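Comparing the two views (left before, right now), the right jaw edge has moved in by about 10 px at (664,320) and now sits against the nut flat. The rub force has also risen from about 3.5 N to 7 N. One more short stroke will show whether it slips.

Call:
{"name": "play_rows", "arguments": {
  "gripper": [1,1,1,1,1,1,1,1,1,1,1,1,1,1],
  "dp": [
    [0.02,0,0],
    [0.05,0,0],
    [0.075,0,0],
    [0.085,0,0.02],
    [0.085,0,0.038],
    [0.085,0,0.046],
    [0.085,0,0.0485],
    [0.085,0,0.05],
    [0.085,0,0.05],
    [0.085,0,0.05],
    [0.084,0,0.05],
    [0.083,0,0.05],
    [0.082,0,0.05],
    [0.081,0,0.05]
  ],
  "dr": [
    [0,0,0],
    [0,0,0],
    [0,0,0],
    [0,0,0],
    [0,0,0],
    [0,0,0],
    [0,0,0],
    [0,0,0],
    [0,0,0],
    [0,0,0],
    [0,0,0],
    [0,0,0],
    [0,0,0],
    [0,0,0]
  ]
}}

```text
clock: 19.8
tcp_pos: [0.5105, -0.0556, 0.0841]
tcp_rot: [179.9, -0.0, 83.5]
wrist_force: [-0.2, 4.4, 6.4]
finger_gap: 0.0004
finger_force: 3.1
```

Call:
{"name": "play_rows", "arguments": {
  "gripper": [1,1,1,1],
  "dp": [
    [-0.0015,0,0],
    [-0.003,0,0],
    [-0.0045,0,0],
    [-0.006,0,0]
  ],
  "dr": [
    [0,0,0],
    [0,0,0],
    [0,0,0],
    [0,0,0]
  ]
}}

```text
clock: 20.13
tcp_pos: [0.51, -0.0614, 0.0842]
tcp_rot: [179.9, -0.1, 83.5]
wrist_force: [0.7, 5.7, 5.8]
finger_gap: -0.0002
finger_force: 3.0
```

Call:
{"name": "play_rows", "arguments": {
  "gripper": [1,1,1,1],
  "dp": [
    [-0.0015,0,0],
    [-0.003,0,0],
    [-0.0045,0,0],
    [-0.006,0,0]
  ],
  "dr": [
    [0,0,0],
    [0,0,0],
    [0,0,0],
    [0,0,0]
  ]
}}

```text
clock: 20.47
tcp_pos: [0.5094, -0.0674, 0.0842]
tcp_rot: [179.9, -0.1, 83.5]
wrist_force: [0.6, 5.7, 5.6]
finger_gap: -0.0001
finger_force: 3.0
```

Call:
{"name": "play_rows", "arguments": {
  "gripper": [1,1,1],
  "dp": [
    [-0.0015,0,0],
    [-0.003,0,0],
    [-0.004,0,0]
  ],
  "dr": [
    [0,0,0],
    [0,0,0],
    [0,0,0]
  ]
}}

```text
clock: 20.72
tcp_pos: [0.5088, -0.0719, 0.0841]
tcp_rot: [179.9, -0.0, 83.5]
wrist_force: [1.6, 3.1, 4.8]
finger_gap: -0.0004
finger_force: 1.9
```

Call:
{"name": "play_rows", "arguments": {
  "gripper": [1,1,1,1,1,1,1],
  "dp": [
    [0,0,-0.01],
    [-0.01,0,-0.035],
    [-0.03,0,-0.05],
    [-0.05,0,-0.05],
    [-0.065,0,-0.05],
    [-0.065,0,-0.05],
    [-0.065,0,-0.05]
  ],
  "dr": [
    [0,0,0],
    [0,0,0],
    [0,0,0],
    [0,0,0],
    [0,0,0],
    [0,0,0],
    [0,0,0]
  ]
}}

```text
clock: 21.3
tcp_pos: [0.4999, -0.1378, 0.134]
tcp_rot: [-180.0, 0.0, 83.3]
wrist_force: [-1.4, 0.3, -0.8]
finger_gap: 0.0003
finger_force: 0.0
```

```bash
python3 - <<'E'
from h import *;import cv2
s=arm.get_state();print(s["clock"],s["tcp_pos"],s["tcp_rot"],s["wrist_force"])
p,d=arm.get_image("wrist");np.save("w5.npy",p);np.save("w5pose.npy",np.r_[s["tcp_pos"],s["tcp_rot"]])
for n in("w3","w4","w5"):
    q=np.load(n+".npy");P=np.load(n+"pose.npy");print(n)
    sl=q[198:207,280:380].astype(float).mean(0)   # through nut mid rows
    br=sl[:,0]-sl[:,2]   # brass = R-B
    print(br[14:66].round().astype(int).tolist())
    hdl=q[170:172,240:400].astype(float).mean((0,2));
    lo=q[213:216,240:400].astype(float).mean((0,2));print(lo[30:110].round().astype(int).tolist())
    w=q[95:128,310:325].astype(float).mean((1,2));print(w.round().astype(int).tolist())
a=np.load("w4.npy")[90:230,260:380];b=p[90:230,260:380]
cv2.imwrite("pics/w5.png",cv2.resize(np.hstack([a,b])[...,::-1],(800,466),interpolation=cv2.INTER_CUBIC))
E
```

```text
21.3 [ 0.499946   -0.13784485  0.13397895] [-1.79982214e+02  4.07145582e-02  8.33378688e+01] [-1.41609337  0.30575762 -0.84059932]
w3
[-1, 0, 7, 39, 97, 123, 99, 56, 25, 8, 2, -1, -2, -2, -2, -2, -2, -3, -2, -2, -2, -2, -2, -2, -2, -2, -2, -2, -2, -2, -2, -2, -2, -2, -2, -2, -2, -2, -2, -1, 0, 3, 12, 29, 62, 103, 120, 83, 25, 4, 0, -1]
[70, 70, 73, 99, 155, 202, 225, 228, 227, 226, 225, 224, 224, 224, 224, 226, 226, 225, 226, 225, 227, 227, 228, 227, 227, 228, 222, 196, 146, 109, 106, 110, 114, 113, 118, 120, 130, 141, 154, 171, 186, 201, 213, 221, 227, 229, 233, 234, 237, 238, 238, 236, 233, 225, 213, 200, 185, 177, 167, 153, 132, 103, 75, 61, 53, 51, 51, 51, 50, 46, 55, 68, 80, 87, 89, 88, 88, 88, 88, 88]
[159, 206, 232, 237, 232, 209, 164, 164, 217, 244, 251, 250, 243, 216, 182, 186, 220, 237, 241, 240, 233, 203, 157, 148, 184, 218, 227, 222, 197, 154, 127, 150, 175]
w4
[-1, 0, 8, 41, 101, 128, 104, 61, 28, 9, 1, -1, -1, -1, -2, -2, -2, -2, -2, -2, -2, -2, -2, -2, -1, -2, -2, -2, -2, -2, -2, -1, -2, -2, -2, -2, -2, -2, -2, -2, 0, 4, 14, 34, 67, 108, 124, 83, 25, 3, -1, -1]
[69, 70
[... 585 characters left out ...]
, -1, -2, -1, -2, -2, -2, -2, -2, -2, -2, -2, -2, -2, -1, -1, -1, -1, -1, -2, -1, -1, -1, -1, -2, -1, -1, -2, -1, 0, 5, 15, 35, 69, 106, 119, 86, 30, 4, 0, -1]
[66, 66, 68, 82, 111, 142, 156, 157, 150, 150, 148, 148, 149, 148, 148, 149, 151, 150, 150, 156, 168, 175, 177, 177, 177, 178, 172, 149, 114, 95, 96, 102, 108, 111, 113, 116, 119, 125, 135, 149, 163, 180, 193, 207, 216, 219, 225, 231, 236, 237, 235, 231, 228, 220, 199, 171, 148, 130, 116, 106, 97, 85, 70, 59, 53, 51, 54, 67, 75, 81, 80, 78, 76, 78, 80, 79, 77, 80, 77, 76]
[224, 224, 203, 164, 148, 189, 229, 240, 243, 243, 233, 200, 173, 194, 232, 245, 247, 244, 233, 186, 147, 169, 203, 219, 218, 203, 167, 129, 134, 169, 188, 180, 151]
```

View pics/w5.png

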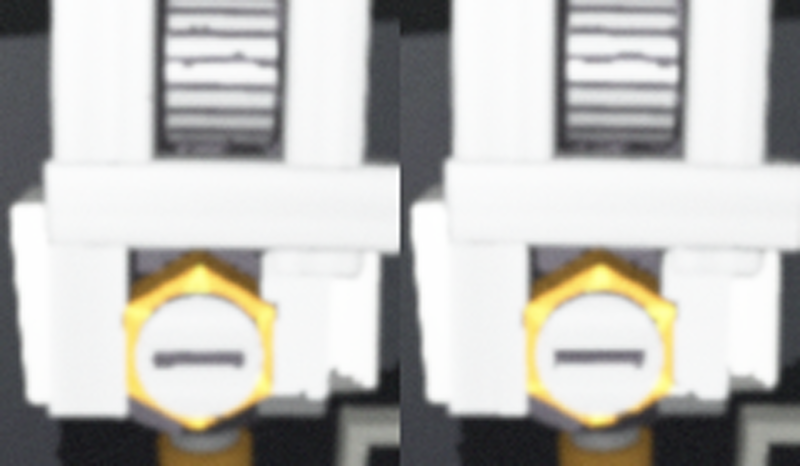

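The two panels match: the jaw edge is at about (664,320) in both, so the last stroke slipped and the jaw is snug. Next I'll measure the handle line and fixture yaw for the push.

```bash
python3 - <<'E'
from h import *;import cv2
p=np.load("w5.npy");pose=np.load("w5pose.npy");g=p.min(2).astype(int)
P=[]
for v in range(4,60,3):
    r=np.flatnonzero(g[v,280:360]>130)+280
    if len(r): P.append(np.r_[wray((r.min()+r.max())/2,v,.076,pose),len(r)])
P=np.array(P);print(P[::3].round(4));P=P[P[:,3]<30] if (P[:,3]<30).any() else P
k=np.polyfit(P[:,1],P[:,0],1);print("handle",k,np.degrees(np.arctan(k[0])))
# screws on plate, z .014
def blob(img,u,v,r=9):
    w=img[v-r:v+r+1,u-r:u+r+1].min(2).astype(float);w=np.clip(w-140,0,None);y,x=np.mgrid[v-r:v+r+1,u-r:u+r+1];return (w*x).sum()/w.sum(),(w*y).sum()/w.sum()
A=wray(*blob(p,227,115,7),.013,pose);B=wray(*blob(p,406,107,7),.013,pose)
print("w5 x-dir",A.round(4),B.round(4),np.degrees(np.arctan2(B[1]-A[1],B[0]-A[0])))
p1=np.load("w1.npy");q1=np.load("w1pose.npy")
A=wray(*blob(p1,244,192,5),.013,q1);B=wray(*blob(p1,392,188,5),.013,q1)
print("w1 x-dir",A.round(4),B.round(4),np.degrees(np.arctan2(B[1]-A[1],B[0]-A[0])))
t=np.load("top0rgb.npy")
S=[ray("top",*blob(t,u,v,4),.013) for u,v in((363,198),(360,259),(415,200))]
print("top x-dir",np.degrees(np.arctan2(*(S[0]-S[1])[[1,0]])),"y-dir",np.degrees(np.arctan2(*(S[0]-S[2])[[1,0]]))-90)
# nut brass/spigot centre
w=(p[170:240,280:360,0].astype(int)-p[170:240,280:360,2]>60).astype(np.uint8)
y,x=np.nonzero(w[:45+5]);print("nut",wray(280+(x.min()+x.max())/2,200,.080,pose).round(4),x.min()+280,x.max()+280,y.min()+170,y.max()+170)
for v in(197,198,199):print(wray(320,v,.0845,pose).round(4))
E
```

```text
[[ 5.229e-01  7.300e-03  7.600e-02  2.900e+01]
 [ 5.222e-01  1.000e-03  7.600e-02  3.200e+01]
 [ 5.214e-01 -5.200e-03  7.600e-02  3.300e+01]
 [ 5.204e-01 -1.130e-02  7.600e-02  3.500e+01]
 [ 5.200e-01 -1.730e-02  7.600e-02  3.400e+01]
 [ 5.187e-01 -2.320e-02  7.600e-02  3.400e+01]
 [ 5.180e-01 -2.910e-02  7.600e-02  3.400e+01]]
handle [36.01470018  0.26145147] 88.40950885343415
w5 x-dir [ 0.4306 -0.057   0.013 ] [ 0.5838 -0.0683  0.013 ] -4.220194241214797
w1 x-dir [ 0.4307 -0.0579  0.013 ] [ 0.5836 -0.069   0.013 ] -4.1826589005873265
top x-dir -4.366949218228218 y-dir -6.498496903676838
nut [ 0.5029 -0.1212  0.08  ] 297 342 170 218
[ 0.5036 -0.1177  0.0845]
[ 0.5036 -0.1184  0.0845]
[ 0.5035 -0.119   0.0845]<stdin>:8: RankWarning: Polyfit may be poorly conditioned
```

The handle now lies at about 7.5° and the fixture at 4.2°, with the nut axis near (0.503,-0.119). I'll go down beside the handle on its -x side.

Call:
{"name": "play_rows", "arguments": {
  "gripper": [1,1,1,1,1,1,1,1,1,1,1,1,1,1],
  "dp": [
    [0.01,-0.003,0],
    [0.035,-0.01,0],
    [0.065,-0.018,0],
    [0.095,-0.025,0],
    [0.125,-0.03,0],
    [0.15,-0.034,0],
    [0.165,-0.035,0.005],
    [0.17,-0.035,0.02],
    [0.17,-0.035,0.04],
    [0.17,-0.035,0.06],
    [0.17,-0.035,0.072],
    [0.17,-0.035,0.077],
    [0.17,-0.035,0.077],
    [0.17,-0.035,0.077]
  ],
  "dr": [
    [0,0,0],
    [0,0,0],
    [0,0,0],
    [0,0,0],
    [0,0,0],
    [0,0,0],
    [0,0,0],
    [0,0,0],
    [0,0,0],
    [0,0,0],
    [0,0,0],
    [0,0,0],
    [0,0,0],
    [0,0,0]
  ]
}}

```text
clock: 22.52
tcp_pos: [0.4847, 0.0374, 0.0567]
tcp_rot: [-180.0, -0.0, 83.6]
wrist_force: [0.9, -0.4, 0.8]
finger_gap: 0.0001
finger_force: 0.0
```

Call:
{"name": "play_rows", "arguments": {
  "gripper": [1,1,1,1,1,1],
  "dp": [
    [0,0.002,0],
    [0,0.005,0],
    [0,0.008,0],
    [0,0.011,0],
    [0,0.012,0],
    [0,0.012,0]
  ],
  "dr": [
    [0,0,0],
    [0,0,0],
    [0,0,0],
    [0,0,0],
    [0,0,0],
    [0,0,0]
  ]
}}

```text
clock: 23.02
tcp_pos: [0.4974, 0.0348, 0.0567]
tcp_rot: [180.0, -0.0, 83.5]
wrist_force: [0.7, -0.7, -0.9]
finger_gap: -0.0001
finger_force: 0.0
```

```bash
python3 - <<'E'
from h import *;import cv2
s=arm.get_state();print(s["clock"],s["tcp_pos"],s["tcp_rot"],s["wrist_force"],s["q"])
p,d=arm.get_image("wrist");np.save("w6.npy",p);cv2.imwrite("pics/w6.png",p[...,::-1])
E
```

```text
23.0167 [0.49742955 0.03482663 0.05672268] [ 1.79965614e+02 -1.20718485e-02  8.34627594e+01] [ 0.70236737 -0.72877904 -0.88536656] [ -2.63724346  35.84511482 -11.2975311  128.33949007  22.35217359
  17.55559182 -39.77609339]
```

View pics/w6.png

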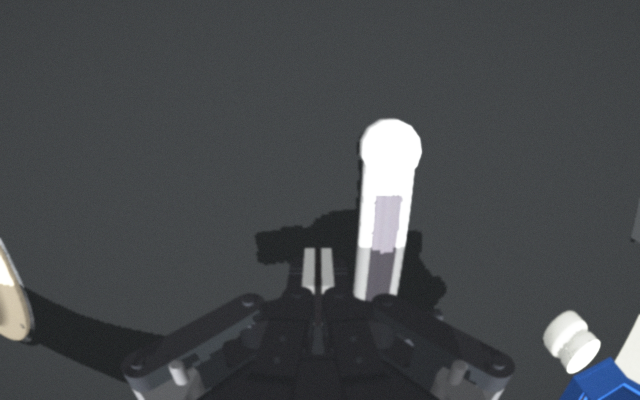

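The view shows the finger tips at about (318,270), clear to the left of the handle, whose end is at (391,148). I'll compute the arc numbers.

```bash
python3 -c "
import numpy as np
for f in [0,.5,1.5,3,4.5,6,7.5,9,10.5,12,13.5,15,16.5,18,19.5,21,22,23,23.5,24]:
    a=np.radians(f);o=-.0231+.0056*min(f/3,1)
    print(f,np.round([.152*np.cos(a)-o*np.sin(a)-.152,.152*np.sin(a)+o*np.cos(a)+.0231],4).tolist())
"
```

```text
0 [0.0, 0.0]
0.5 [0.0002, 0.0023]
1.5 [0.0005, 0.0068]
3 [0.0007, 0.0136]
4.5 [0.0009, 0.0176]
6 [0.001, 0.0216]
7.5 [0.001, 0.0256]
9 [0.0009, 0.0296]
10.5 [0.0006, 0.0336]
12 [0.0003, 0.0376]
13.5 [-0.0001, 0.0416]
15 [-0.0006, 0.0455]
16.5 [-0.0013, 0.0495]
18 [-0.002, 0.0534]
19.5 [-0.0029, 0.0573]
21 [-0.0038, 0.0612]
22 [-0.0045, 0.0638]
23 [-0.0052, 0.0664]
23.5 [-0.0056, 0.0677]
24 [-0.006, 0.0689]
```

Call:
{"name": "play_rows", "arguments": {
  "gripper": [1,1,1,1,1,1],
  "dp": [
    [0,0.0015,0],
    [0,0.003,0],
    [0.0005,0.005,0],
    [0.0005,0.007,0],
    [0.0005,0.009,0],
    [0.0005,0.011,0]
  ],
  "dr": [
    [0,0,0.3],
    [0,0,0.6],
    [0,0,1],
    [0,0,1.5],
    [0,0,2],
    [0,0,2.5]
  ]
}}

```text
clock: 23.57
tcp_pos: [0.5077, 0.0346, 0.0565]
tcp_rot: [-180.0, -0.0, 81.0]
wrist_force: [-2.2, 1.9, 0.6]
finger_gap: -0.0004
finger_force: 0.9
```

```bash
python3 -c "
import numpy as np
for f in [.5,1.5,3,4.5,6,7.5,9,10.5,12,13.5,15,16.5,18,19.5,21,22,23,23.5,24]:
    a=np.radians(f);o=-.0194
    print(f,np.round([.1524*np.cos(a)-o*np.sin(a)-.1524,.1524*np.sin(a)+o*np.cos(a)-o],4).tolist())
"
```

```text
0.5 [0.0002, 0.0013]
1.5 [0.0005, 0.004]
3 [0.0008, 0.008]
4.5 [0.0011, 0.012]
6 [0.0012, 0.016]
7.5 [0.0012, 0.0201]
9 [0.0012, 0.0241]
10.5 [0.001, 0.0281]
12 [0.0007, 0.0321]
13.5 [0.0003, 0.0361]
15 [-0.0002, 0.0401]
16.5 [-0.0008, 0.0441]
18 [-0.0015, 0.048]
19.5 [-0.0023, 0.052]
21 [-0.0032, 0.0559]
22 [-0.0038, 0.0585]
23 [-0.0045, 0.0611]
23.5 [-0.0049, 0.0624]
24 [-0.0053, 0.0637]
```

Call:
{"name": "play_rows", "arguments": {
  "gripper": [1,1,1,1,1,1,1,1,1],
  "dp": [
    [0,0.0013,0],
    [0.0005,0.004,0],
    [0.001,0.008,0],
    [0.001,0.012,0],
    [0.001,0.016,0],
    [0.001,0.02,0],
    [0.001,0.024,0],
    [0.001,0.028,0],
    [0.0007,0.032,0]
  ],
  "dr": [
    [0,0,0.5],
    [0,0,1.5],
    [0,0,3],
    [0,0,4.5],
    [0,0,6],
    [0,0,7.5],
    [0,0,9],
    [0,0,10.5],
    [0,0,12]
  ]
}}

```text
clock: 24.32
tcp_pos: [0.54, 0.0299, 0.0565]
tcp_rot: [-180.0, 0.0, 68.8]
wrist_force: [-0.9, 2.0, -0.8]
finger_gap: 0.0004
finger_force: 1.0
```

Call:
{"name": "play_rows", "arguments": {
  "gripper": [1,1,1,1,1,1,1,1,1,1],
  "dp": [
    [0,0.0013,0],
    [0.0005,0.004,0],
    [0.001,0.008,0],
    [0.001,0.012,0],
    [0.001,0.016,0],
    [0.001,0.02,0],
    [0.001,0.0235,0],
    [0.001,0.0255,0],
    [0.001,0.0268,0],
    [0.001,0.0268,0]
  ],
  "dr": [
    [0,0,0.5],
    [0,0,1.5],
    [0,0,3],
    [0,0,4.5],
    [0,0,6],
    [0,0,7.5],
    [0,0,8.8],
    [0,0,9.5],
    [0,0,10],
    [0,0,10]
  ]
}}

```text
clock: 25.15
tcp_pos: [0.5652, 0.0211, 0.0565]
tcp_rot: [180.0, 0.0, 59.0]
wrist_force: [-0.3, 1.2, 0.9]
finger_gap: -0.0
finger_force: 0.4
```

```bash
python3 - <<'E'
from h import *;import cv2
s=arm.get_state();pose=np.r_[s["tcp_pos"],s["tcp_rot"]];print(s["clock"],pose.round(4),s["wrist_force"],s["q"].round(1) if hasattr(s["q"],"round") else s["q"])
p,d=arm.get_image("wrist");np.save("w7.npy",p);np.save("w7pose.npy",pose)
t,_=arm.get_image("top");np.save("top7.npy",t)
g=p.min(2).astype(int);P=[]
for v in range(170,285,6):
    r=np.flatnonzero(g[v,335:430]>75)+335
    if len(r):P.append(np.r_[wray((r.min()+r.max())/2,v,.076,pose),len(r),v])
P=np.array(P);print(P[::3].round(4));k=np.polyfit(P[:,1],P[:,0],1);print("handle",k,np.degrees(np.arctan(k[0])),np.abs(np.polyval(k,P[:,1])-P[:,0]).max())
c=t[150:270,290:430];cv2.imwrite("pics/w7.png",cv2.resize(np.hstack([c,p[130:250,310:450]])[...,::-1],(800,343),interpolation=cv2.INTER_CUBIC))
E
```

```text
25.15 [5.65200e-01 2.11000e-02 5.65000e-02 1.79989e+02 2.10000e-03 5.89565e+01] [-0.27999362  1.24831569  0.89721489] [ -2.7  38.1  -7.6 119.8  12.2  22.8 -51.1]
[[6.146e-01 5.580e-02 7.600e-02 5.600e+01 1.700e+02]
 [6.106e-01 4.910e-02 7.600e-02 5.400e+01 1.880e+02]
 [6.063e-01 4.230e-02 7.600e-02 5.300e+01 2.060e+02]
 [6.017e-01 3.530e-02 7.600e-02 5.100e+01 2.240e+02]
 [5.971e-01 2.780e-02 7.600e-02 5.000e+01 2.420e+02]
 [5.923e-01 1.980e-02 7.600e-02 4.900e+01 2.600e+02]
 [5.874e-01 1.100e-02 7.600e-02 4.500e+01 2.780e+02]]
handle [0.61445162 0.58028248] 31.56871259863519 0.0006637079624817188
```

View pics/w7.png

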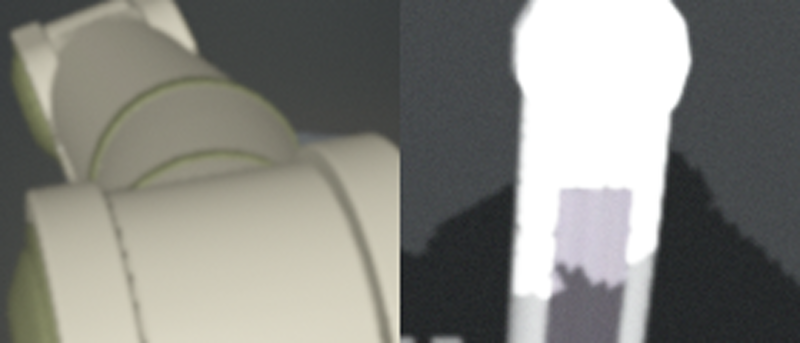

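The right panel shows the handle running ahead of the fingers at about 31.6°, so roughly 7° of swing remains; the arm hides the head in the top view. I'll continue slowly.

Call:
{"name": "play_rows", "arguments": {
  "gripper": [1,1,1,1,1,1,1,1],
  "dp": [
    [0,0.0013,0],
    [0,0.0027,0],
    [0.0005,0.005,0],
    [0.0005,0.0075,0],
    [0.001,0.01,0],
    [0.001,0.0122,0],
    [0.001,0.0135,0],
    [0.001,0.0135,0]
  ],
  "dr": [
    [0,0,0.5],
    [0,0,1],
    [0,0,1.9],
    [0,0,2.8],
    [0,0,3.7],
    [0,0,4.5],
    [0,0,5],
    [0,0,5]
  ]
}}

```text
clock: 25.92
tcp_pos: [0.5774, 0.0149, 0.0565]
tcp_rot: [180.0, -0.0, 53.9]
wrist_force: [-0.4, 0.2, -0.3]
finger_gap: 0.0001
finger_force: 0.5
```

Call:
{"name": "play_rows", "arguments": {
  "gripper": [1,1,1,1],
  "dp": [
    [0,0.0007,0],
    [0,0.0013,0],
    [0,0.002,0],
    [0,0.002,0]
  ],
  "dr": [
    [0,0,0.3],
    [0,0,0.5],
    [0,0,0.8],
    [0,0,0.8]
  ]
}}

```text
clock: 26.25
tcp_pos: [0.5788, 0.0142, 0.0566]
tcp_rot: [180.0, -0.0, 53.2]
wrist_force: [-0.3, 1.4, 0.7]
finger_gap: 0.0002
finger_force: 0.8
```

Call:
{"name": "play_rows", "arguments": {
  "gripper": [1,1,1,1],
  "dp": [
    [0,0.0007,0],
    [0,0.0013,0],
    [0,0.002,0],
    [0,0.002,0]
  ],
  "dr": [
    [0,0,0.3],
    [0,0,0.5],
    [0,0,0.8],
    [0,0,0.8]
  ]
}}

```text
clock: 26.58
tcp_pos: [0.5805, 0.0128, 0.0566]
tcp_rot: [180.0, -0.0, 52.4]
wrist_force: [-0.5, 1.7, 0.3]
finger_gap: -0.0001
finger_force: 0.8
```

Call:
{"name": "play_rows", "arguments": {
  "gripper": [1,1,1,1],
  "dp": [
    [0,0.0005,0],
    [0,0.001,0],
    [0,0.0015,0],
    [0,0.0015,0]
  ],
  "dr": [
    [0,0,0.2],
    [0,0,0.4],
    [0,0,0.6],
    [0,0,0.6]
  ]
}}

```text
clock: 26.92
tcp_pos: [0.5816, 0.0119, 0.0566]
tcp_rot: [180.0, -0.0, 51.8]
wrist_force: [0.3, 1.9, -0.0]
finger_gap: 0.0002
finger_force: 0.9
```

Call:
{"name": "play_rows", "arguments": {
  "gripper": [1,1,1,1],
  "dp": [
    [0,0.0005,0],
    [0,0.001,0],
    [0,0.001,0],
    [0,0.001,0]
  ],
  "dr": [
    [0,0,0.2],
    [0,0,0.4],
    [0,0,0.4],
    [0,0,0.4]
  ]
}}

```text
clock: 27.25
tcp_pos: [0.5822, 0.0113, 0.0566]
tcp_rot: [180.0, 0.0, 51.4]
wrist_force: [-0.3, 2.4, -0.9]
finger_gap: -0.0004
finger_force: 0.8
```

Call:
{"name": "play_rows", "arguments": {
  "gripper": [1,1,1,1],
  "dp": [
    [0,0.0005,0],
    [0,0.001,0],
    [0,0.001,0],
    [0,0.001,0]
  ],
  "dr": [
    [0,0,0.2],
    [0,0,0.4],
    [0,0,0.4],
    [0,0,0.4]
  ]
}}

```text
clock: 27.58
tcp_pos: [0.5829, 0.0109, 0.0565]
tcp_rot: [-180.0, 0.0, 51.0]
wrist_force: [-1.9, 3.9, 0.0]
finger_gap: 0.0003
finger_force: 1.5
```

Call:
{"name": "play_rows", "arguments": {
  "gripper": [1,1,1,1],
  "dp": [
    [0,0.0003,0],
    [0,0.0006,0],
    [0,0.0006,0],
    [0,0.0006,0]
  ],
  "dr": [
    [0,0,0.1],
    [0,0,0.2],
    [0,0,0.2],
    [0,0,0.2]
  ]
}}

```text
clock: 27.92
tcp_pos: [0.5834, 0.0105, 0.0565]
tcp_rot: [-180.0, 0.0, 50.8]
wrist_force: [-2.1, 4.1, 1.0]
finger_gap: 0.0003
finger_force: 2.1
```

Call:
{"name": "play_rows", "arguments": {
  "gripper": [1,1,1,1],
  "dp": [
    [0,0.0003,0],
    [0,0.0006,0],
    [0,0.0006,0],
    [0,0.0006,0]
  ],
  "dr": [
    [0,0,0.1],
    [0,0,0.2],
    [0,0,0.2],
    [0,0,0.2]
  ]
}}

```text
clock: 28.25
tcp_pos: [0.5838, 0.0102, 0.0565]
tcp_rot: [-180.0, 0.0, 50.6]
wrist_force: [-1.7, 4.3, 0.3]
finger_gap: 0.0001
finger_force: 2.5
```

```bash
python3 - <<'E'
from h import *
for i in range(6):
    s=arm.get_state();print(s["clock"],s["wrist_force"].round(2) if hasattr(s["wrist_force"],"round") else s["wrist_force"])
    if i<5:
        p,d=arm.get_image("wrist")
pose=np.r_[s["tcp_pos"],s["tcp_rot"]]
g=p.min(2).astype(int);P=[]
for v in range(170,285,6):
    r=np.flatnonzero(g[v,335:430]>75)+335
    if len(r):P.append(np.r_[wray((r.min()+r.max())/2,v,.076,pose),len(r),v])
P=np.array(P);print(P[::3].round(4));k=np.polyfit(P[:,1],P[:,0],1);print("handle",k,np.degrees(np.arctan(k[0])))
E
```

```text
28.25 [-1.7   4.33  0.34]
28.3 [-1.73  4.74 -0.02]
28.35 [-2.3   6.05  0.37]
28.4 [-2.05  4.78  0.29]
28.45 [-1.61  4.6   0.93]
28.5 [-2.91  5.49 -0.23]
[[ 6.372e-01  3.760e-02  7.600e-02  5.600e+01  1.700e+02]
 [ 6.321e-01  3.180e-02  7.600e-02  5.500e+01  1.880e+02]
 [ 6.271e-01  2.550e-02  7.600e-02  5.300e+01  2.060e+02]
 [ 6.217e-01  1.910e-02  7.600e-02  5.200e+01  2.240e+02]
 [ 6.162e-01  1.220e-02  7.600e-02  5.000e+01  2.420e+02]
 [ 6.101e-01  5.100e-03  7.600e-02  4.800e+01  2.600e+02]
 [ 6.040e-01 -2.800e-03  7.600e-02  4.400e+01  2.780e+02]]
handle [0.81898302 0.606109  ] 39.31689388156825
```

Steady reaction is about 5 N with no motion, against about 2 N while turning, and the handle is at about 39°, so the nut is on its stop. I'll back off and check from above.

Call:
{"name": "play_rows", "arguments": {
  "gripper": [1,1,1,1,1,1,1,1,1,1,1,1,1,1,1,1,1,1,1],
  "dp": [
    [0,-0.001,0],
    [0,-0.003,0],
    [0,-0.008,0],
    [0,-0.016,0],
    [0,-0.022,0],
    [0,-0.022,-0.015],
    [0,-0.022,-0.04],
    [0,-0.022,-0.065],
    [0,-0.022,-0.078],
    [-0.01,-0.02,-0.078],
    [-0.035,-0.012,-0.078],
    [-0.065,-0.004,-0.078],
    [-0.095,0.004,-0.078],
    [-0.125,0.012,-0.078],
    [-0.15,0.018,-0.078],
    [-0.165,0.02,-0.078],
    [-0.17,0.02,-0.078],
    [-0.17,0.02,-0.078],
    [-0.17,0.02,-0.078]
  ],
  "dr": [
    [0,0,0],
    [0,0,0],
    [0,0,0],
    [0,0,0],
    [0,0,0],
    [0,0,0],
    [0,0,0],
    [0,0,0],
    [0,0,0],
    [0,0,0],
    [0,0,0],
    [0,0,0],
    [0,0,0],
    [0,0,0],
    [0,0,0],
    [0,0,0],
    [0,0,0],
    [0,0,0],
    [0,0,0]
  ]
}}

```text
clock: 30.08
tcp_pos: [0.4916, -0.1335, 0.1343]
tcp_rot: [-180.0, -0.0, 50.6]
wrist_force: [0.3, -0.1, 0.4]
finger_gap: 0.0001
finger_force: 0.0
```

```bash
python3 - <<'E'
from h import *;import cv2
s=arm.get_state();pose=np.r_[s["tcp_pos"],s["tcp_rot"]];print(s["clock"],pose.round(4),s["wrist_force"])
p,d=arm.get_image("wrist");np.save("w8.npy",p);np.save("w8pose.npy",pose)
cv2.imwrite("pics/w8.png",cv2.resize(p[80:260,220:420][...,::-1],(660,594),interpolation=cv2.INTER_CUBIC))
E
```

```text
30.0833 [ 4.916000e-01 -1.335000e-01  1.343000e-01 -1.799817e+02 -1.700000e-02
  5.061630e+01] [ 0.32502824 -0.09364227  0.37605577]
```

View pics/w8.png

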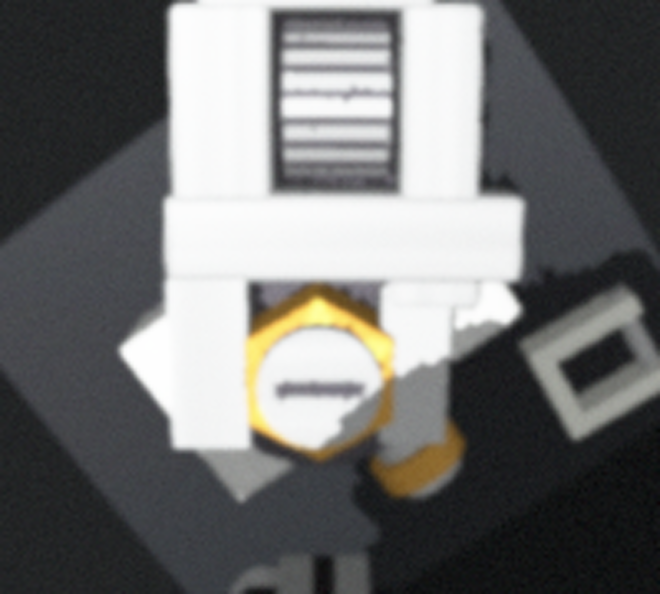

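The final view shows the jaws on the nut flats at about x=247 and 390, with no gap. The slot is still across the wrench, so the nut turned with it. One quick numeric check of its angle against the fixture (stop = 34.4°).

```bash
python3 - <<'E'
from h import *
for n in("w5","w8"):
    p=np.load(n+".npy").astype(float);q=np.load(n+"pose.npy");g=p.min(2)
    # nut slot: dark pixels on spigot, weighted line fit on z=.0845
    m=np.zeros_like(g);m[188:206,298:336]=np.clip(190-g[188:206,298:336],0,None)
    m[(p[...,0]-p[...,2])>15]=0
    m[:,:303]=0;m[:,331:]=0
    v0=np.array([ (m[:,u]*np.arange(400)).sum()/m[:,u].sum() if m[:,u].sum()>30 else np.nan for u in range(303,331)])
    U=np.arange(303,331);print(n,v0.round(1)[::3])
    # head left edge (wrench plane z=.078), rows 100-130
    E=[]
    for v in range(90,132,3):
        e=[]
        for sgn,rng in((1,range(255,300)),(-1,range(385,340,-1))):
            u=next((u for u in rng if g[v,u]>150),None); 
            if u: 
                a,b=g[v,u-sgn],g[v,u];e.append(u-sgn*(b-150)/(b-a))
        if len(e)==2:E.append(wray(sum(e)/2,v,.078,q))
    E=np.array(E);k=np.polyfit(E[:,1],E[:,0],1);print(" wrench deg",np.degrees(np.arctan(k[0])),"swing",np.degrees(np.arctan(k[0]))-4.2)
E
```

```text
w5 [  nan   nan 196.6 196.6 196.6 196.6 196.5 196.5 196.6 196.8]
 wrench deg 7.524147839983499 swing 3.3241478399834987
w8 [  nan 197.6 197.5 197.5 197.5 197.5 197.6 197.8 199.6 203.2]
 wrench deg 39.60711095510308 swing 35.40711095510308
```

```bash
python3 -c "
from cell import arm
print(arm.hand_in())"
```

```text
the job is handed in; nothing more can be done
None
```

The jaw is clamped snug on the nut, the nut has been swung clockwise onto its stop, the wrench is left there still snug, and the job is handed in at about 30 s.

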